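# Swing the palette knife to hang and feed it into the sanitiser

### The arm

A 6-joint arm with a two-finger parallel gripper is mounted at the origin on the work surface. World frame = base frame: x ahead of the robot, y to its left, z up, the work surface at z = 0. Lengths are in m, angles in rad, forces in N, time in s.
With the tool pointing down it reaches from about 0.375 to 0.9 m from the base axis. Payload 3.1 kg.
Tool frame: the origin (TCP) lies at the very end of the fingers, on their centre line; the grasp point (between the pads) lies 19 mm behind it; z points along the fingers, y is the direction in which the jaws open and shut (so a half turn about z gives the same grasp; the last joint's range is limited). The gripper opens to 85 mm and grips with 20 to 120 N. Pads are 22 mm wide; open, the fingers measure 114 mm over their backs; the gripper's body (76 mm by 85 mm) begins 54 mm behind the grasp point. The pads swing forward as they close: fully open they stand 13 mm farther back than shut.
Start: joints at [-1.371, 0.527, 1.433, -0, 1.181, -0.178], TCP at [0.231, -0.581, 0.231] pointing down, gripper open.
Joint ranges: [-3.08, 3.08], [-0.75, 2.2], [0.22, 2.44], [-1.43, 4.57], [0, 2.65], [-2.85, 2.85]. Speed limits (rad/s): [2.79, 2.79, 3.14, 3.14, 3.14, 3.14].

### API

Orientations are given as a unit quaternion [x, y, z, w].
In Python, from station import manip gives the robot as it stands. The module is installed in compiled form; this text tells all that it offers.
- The arm moves only by the tool send_rows, never from a script. Its argument "commands" is a list of rows, each an object with "delta_pos": the shift along the world's x, y, z in cm, a list of three; "yaw": the turn about the world's z in rad. A call has 1 to 10 rows; each row shifts and turns the pose as measured when the row begins; what a row does not reach is not made up. A row lasts 1/8 s, in which the tool goes at most 62.5 mm and 10.7 degrees, less where a joint would pass 70% of its speed; a pose out of reach is approached as far as the arm can. A call is refused whole if a number of a shift passes 6.25 or a number of a turn 0.188, either way. A call with a gripper value outside its range is refused whole. "grip" is the closure, from -1 (fully open) to 1 (shut), set as the call begins (left out, the last holds). The fingers move at their own pace and stop on an object; "force" is the grip in N (left out, the last holds). Time passes only in rows, so rows that do not move let the fingers close. It gives the time, the measured TCP pose, the force and the opening at its end, in the units of the state.
- manip.sense(): the state, without advancing time (a new reading comes with each control period).
- manip.snapshot(name): name is "scene" or "top"; returns the picture (400x640x3 uint8, blue, green, red); there is no depth.
- manip.get_calibration(name): a dict with "fx", "fy", "cx", "cy" (pixels), "world_to_cam" (4x4, takes a point from world to camera coordinates). Camera axes: x right, y down, z forward; pixel columns grow to the right and rows downward; lengths in m; the calibration is good to about 2 mm. A picture is of the moment at which its call begins. get_calibration takes no time and is no camera call.
- manip.sign_off(): hands the job in, once; it reports no verdict.
The state is a dict: "t": time; "q": joint angles; "qd": joint speeds; "tau": joint torques, N m; "tcp_pos": TCP position; "tool_rot": TCP orientation; "force": force on the tool from outside, world axes, zero at the start; "ft_torque": the same for the moment, N m; "finger_gap": opening from 0.0 (shut) to 1.0 (fully open).
Only numpy, scipy, OpenCV 4.12 (cv2) and the standard library are available. Lean on these libraries where they do the work, as an engineer would, in place of code of your own. Each camera call takes 0.05 s, during which the arm holds its last target. There are 200 camera calls.

### The job

Pinch the palette knife by the two round bosses at the end of its handle and lift it clear of the tray, still lying level. In the air, ease the grip just enough that the blade swings down by itself until the knife hangs straight down and still, then clamp it firmly again and use its tip to push open the stiff flap in the knife sanitiser's slot, keeping hold until the tip is down at the floor of the slot; let go and leave the knife standing there. Do not touch the flap with the gripper, do not drop the knife, and leave the cupcakes and the sprinkle jar alone.

Things in the scene. Friction and masses are not known exactly. Their poses are not given: they have to be found in the camera images.
- knife_center (a point): Palette knife, 190 mm long, 0.13 to 0.25 kg, lying level on the tray: middle of its length, half-way up. Its x runs along the knife to the butt of the handle (+x, 95 mm off; blade tip 95 mm off at -x), y across, z up as it lies. Steel blade 34 wide, 5 thick, 105 long; blue handle 22 wide, 14 thick, 85 long, on the same axis. Centre of mass 10 mm towards the blade. Hanging blade down, x points up.
- knife_boss (a point): Point on the knife's axis between two dark round bosses, 12 mm across, 2 mm proud of each side of the handle, 26 mm over both along y; 20 mm from the butt, 170 mm from the tip, 47 mm above the table. This end overhangs the tray by about 50 mm. Pads touch only the bosses: gripped with 30 N or more the knife stays level, with a few newtons it turns about them, perhaps stopping short of vertical.
- knife_tip (a point): Tip of the blade, on the knife's axis; axes as the knife's.
- tray: Upturned white bakery tray, fixed, 240 mm (x) by 220 mm (y) by 40 mm high, with a low rib across its top under the blade; origin at the centre of its underside. The handle overhangs its +y edge.
- sanitiser: Knife sanitiser, fixed: square steel housing 130 by 130 mm with a blue top, 100 mm high; origin at the centre of its underside. A vertical slot goes down its middle, 56 mm wide along y and 30 mm along x, 94 mm deep, with white sloping sides at the mouth that widen to 82 by 56 mm at the top.
- slot_mouth (a point): Centre of the slot's mouth, level with the sanitiser's top (100 mm above the table); axes as the sanitiser's: y along the wide way of the slot.
- slot_floor (a point): Centre of the floor of the slot, 6 mm above the table, where the knife's tip ends.
- flap (a joint): Orange flap closing the slot 21 mm below the mouth, hinged on the slot's +x side (sanitiser axes), 28 mm long. 0 closed, grows as it is pushed down, 1.45 rad fully open. A stiff hinge without a spring: it takes about 3 to 7 N at the tip, more than the knife's weight, and stays where it is left, beside the blade.
- cupcake_brown_center (a point): Cupcake with brown icing in a red case, 62 mm across, 66 mm tall, standing on the tray; its centre, half-way up. Leave alone.
- cupcake_pink_center (a point): Cupcake with pink icing in a red case, same size, on the tray; its centre. Leave alone.
- sprinkles_center (a point): Yellow jar with a white lid, 60 mm across, 85 mm tall, on the table beside the sanitiser; its centre. Leave alone.
There are look-alikes about, which are no part of the job. What is shaped like the part that bears knife_center but orange or red is not meant. There is more than one size of the sanitiser; the one meant has the size given above.

How it is judged:
On the way, in this order (a step that is already met when the one before it is completed fails the run):
1. the knife is held clear of the tray (its middle over 90 mm up), within 30 degrees of level (height (world z) of knife_center above 0.09 m and angle between knife_center's own x axis and vertical between 1.05 and 2.09 rad and contact force between knife and the fingers above 0.5 N and contact force between knife and tray below 0.05 N), for 0.2 s.
2. the knife hangs blade down from the fingers, within 11 degrees of vertical, still and touching nothing else (angle between knife_center's own x axis and vertical below 0.2 rad and contact force between knife and the fingers above 0.5 N and contact force between knife and tray below 0.05 N and contact force between knife and sanitiser below 0.05 N and height (world z) of knife_tip above 0.01 m and angular speed of knife below 0.6 rad/s), for 0.3 s.
3. the blade has pushed the flap open and its tip is within 12 mm of the slot's floor while the fingers still hold the knife firmly (over 10 N) (value of joint flap above 0.5 rad and z of knife_tip in the frame of slot_floor below 0.012 m and horizontal distance between knife_tip and slot_floor below 0.035 m and contact force between knife and the fingers above 10 N), for 0.1 s.
At the end, for the whole second after the job is handed in: The knife stands in the sanitiser's slot blade down, its tip within 10 mm of the slot's floor and 35 mm of its centre, leaning less than 23 degrees, at rest and released; the flap is pushed open (over 0.5 rad) (value of joint flap above 0.5 rad and z of knife_tip in the frame of slot_floor below 0.01 m and horizontal distance between knife_tip and slot_floor below 0.035 m and angle between knife_center's own x axis and vertical below 0.4 rad and linear speed of knife below 0.03 m/s and contact force between knife and the fingers below 0.05 N); the robot touches nothing.
It fails at once if the gripper or arm touches the flap (contact force between any of the fingers, the arm and flap above 0.5 N).
It fails at once if the knife is dropped: moving faster than 0.8 m/s while not held (linear speed of knife above 0.8 m/s and contact force between knife and the fingers below 0.05 N).
It fails at once if a cupcake or the jar is moved by more than 20 mm (distance of any of cupcake_brown_center, cupcake_pink_center, sprinkles_center from where it was at the start of the episode above 0.02 m).
It also fails if it takes over 72 s, if anything falls off the work surface, if the arm or the gripper's body presses on something with over 40 N, if the wrist force passes 120 N, or if a joint passes its speed limit or range.

## Working session

There is one attempt and no reset: what is moved stays moved. The work goes in short steps, Python scripts to look and compute and a tool call to move; the robot and the scene stay as the last step left them, time stands still between calls to the robot, and variables do not carry over. Pictures are saved under pics/ and viewed, about 8 in all and at most 12, crops included, and the job is handed in when it is done.

Besides the shell and the picture viewer there is one more tool, called as name([rows], argument=value, ...), one row to a line, values as JSON. send_rows: Moves the arm, as the interface text tells. Its arguments: {"type":"object","properties":{"commands":{"type":"array","items":{"type":"object","properties":{"delta_pos":{"type":"array","items":{"type":"number"}},"yaw":{"type":"number"}}}},"grip":{"type":"number"},"force":{"type":"number"}},"required":["commands"]}

```bash
mkdir -p pics; cat > h.py <<'E'
import numpy as np, cv2
from station import manip
def snap(cam,f):
    im=manip.snapshot(cam); cv2.imwrite('pics/'+f+'.png',im); return im
def ray(cam,u,v,z):
    c=manip.get_calibration(cam); T=np.array(c['world_to_cam']); R,t=T[:3,:3],T[:3,3]
    o=-R.T@t; d=R.T@np.array([(u-c['cx'])/c['fx'],(v-c['cy'])/c['fy'],1]); return o+d*(z-o[2])/d[2]
def proj(cam,p):
    c=manip.get_calibration(cam); T=np.array(c['world_to_cam']); q=T[:3,:3]@np.array(p)+T[:3,3]
    return np.array([c['fx']*q[0]/q[2]+c['cx'],c['fy']*q[1]/q[2]+c['cy']])
def pos(cam):
    T=np.array(manip.get_calibration(cam)['world_to_cam']); return -T[:3,:3].T@T[:3,3]
E
python3 - <<'E'
from h import *
snap('top','top0'); snap('scene','sc0')
for c in('top','scene'): print(c,pos(c).round(3),manip.get_calibration(c)['fx'])
print(manip.sense())
E
```

```text
top [ 0.331 -0.036  1.389] 501.1346287517912
scene [1.128 0.056 0.672] 366.2990756161936
{'t': 0.1, 'q': array([-1.37149069e+00,  5.28362092e-01,  1.43374962e+00, -7.64832968e-06,
        1.18141533e+00, -1.78509455e-01]), 'qd': array([ 0.0001353 , -0.00177281, -0.00296814,  0.00155208, -0.00157287,
        0.0005293 ]), 'tau': array([ 5.62132991e-04, -4.43303454e+01, -1.78586823e+01, -2.72426423e-04,
        3.82189639e-03,  3.84579408e-06]), 'tcp_pos': array([ 0.23044902, -0.58028148,  0.23044611]), 'tool_rot': array([ 9.82209236e-01,  1.87787331e-01, -1.35931397e-05, -9.67108895e-04]), 'force': array([0.4083014 , 0.19953645, 0.51886554]), 'ft_torque': array([-0.03861353,  0.03263198, -0.00201444]), 'finger_gap': 1.0015544065460185}
```

View pics/top0.png

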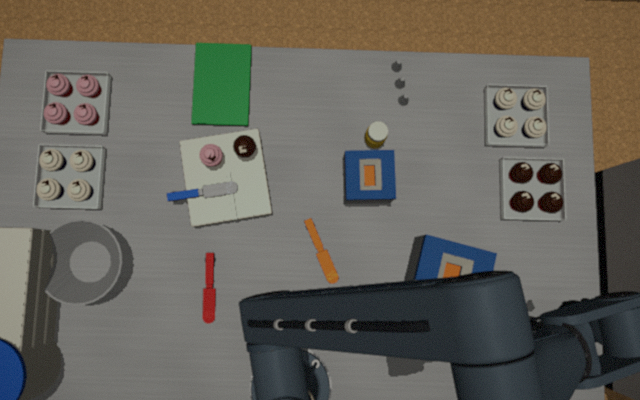

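View pics/sc0.png

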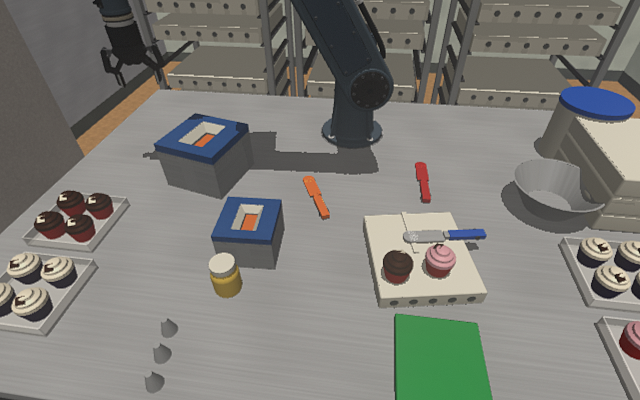

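The top picture shows the blue-handled knife from (167,197) at the butt to (238,187) at the tip, with red and orange look-alikes at (209,287) and (322,250). There are two sanitisers, at (370,175) and (455,260). The one at (370,175) has the jar beside it, and I'll check its size in an enlarged crop.

```bash
python3 - <<'E'
from h import *
im=cv2.imread('pics/top0.png')
a=cv2.resize(im[170:220,155:255],None,fx=7.5,fy=7.5,interpolation=cv2.INTER_CUBIC)[:, :750]
b=cv2.resize(im[145:210,335:405],None,fx=3.4,fy=3.4,interpolation=cv2.INTER_CUBIC)
c=np.zeros((600,750,3),np.uint8); c[:375]=a; c[375:375+b.shape[0],:b.shape[1]]=b
cv2.imwrite('pics/crop1.png',c)
hsv=cv2.cvtColor(im,cv2.COLOR_BGR2HSV)
m=cv2.inRange(hsv,(100,120,40),(125,255,255))
n,l,s,cc=cv2.connectedComponentsWithStats(m)
for i in range(1,n):
    if s[i,4]<60: continue
    pts=np.argwhere(l==i)[:,::-1].astype(np.float32); r=cv2.minAreaRect(pts)
    z=.047 if s[i,4]<600 else .1
    w=[ray('top',*p,z)[:2] for p in cv2.boxPoints(r)]
    print(s[i],r, np.round(w,4).tolist(), 'sides',np.linalg.norm(w[0]-w[1]).round(4),np.linalg.norm(w[1]-w[2]).round(4),'ctr',np.mean(w,0).round(4))
# orange flap in sanitiser, z=0.079
m=cv2.inRange(hsv,(5,130,80),(20,255,255)); m2=np.zeros_like(m); m2[150:205,345:400]=m[150:205,345:400]
p=np.argwhere(m2)[:,::-1]; print('flap',p.mean(0),ray('top',*p.mean(0),.079), p.min(0),p.max(0))
for n_,u,v in(('butt',167,197),('tip',238,187)): print(n_,ray('top',u,v,.047).round(4))
E
```

```text
[ 345  150   51   50 1642] ((370.0, 174.5), (49.0, 50.0), 90.0) [[0.6268, -0.1281], [0.6304, -0.2601], [0.5002, -0.2606], [0.4969, -0.1302]] sides 0.132 0.1302 ctr [ 0.5636 -0.1947]
[167 189  31  12 235] ((182.3066864013672, 194.85128784179688), (8.062142372131348, 30.65338706970215), 82.56858825683594) [[0.5082, 0.3457], [0.5211, 0.2652], [0.4995, 0.2613], [0.4867, 0.3417]] sides 0.0815 0.022 ctr [0.5039 0.3035]
[ 415  235   81   46 1739] ((455.13446044921875, 265.1787109375), (74.09422302246094, 45.86512756347656), 13.240520477294922) [[0.2953, -0.3096], [0.41, -0.337], [0.3706, -0.5241], [0.2564, -0.4946]] sides 0.1179 0.1913 ctr [ 0.3331 -0.4163]
[   0  339   26   61 1236] ((12.5, 369.0), (60.0, 25.0), 90.0) [[0.1269, 0.7171], [0.128, 0.6563], [-0.0143, 0.6429], [-0.0152, 0.703]] sides 0.0609 0.1429 ctr [0.0564 0.6798]
flap [369.27  175.185] [ 0.56506192 -0.19531374  0.079     ] [364 165] [374 185]
butt [0.497 0.344 0.047]
tip [0.529  0.1555 0.047 ]
```

View pics/crop1.png

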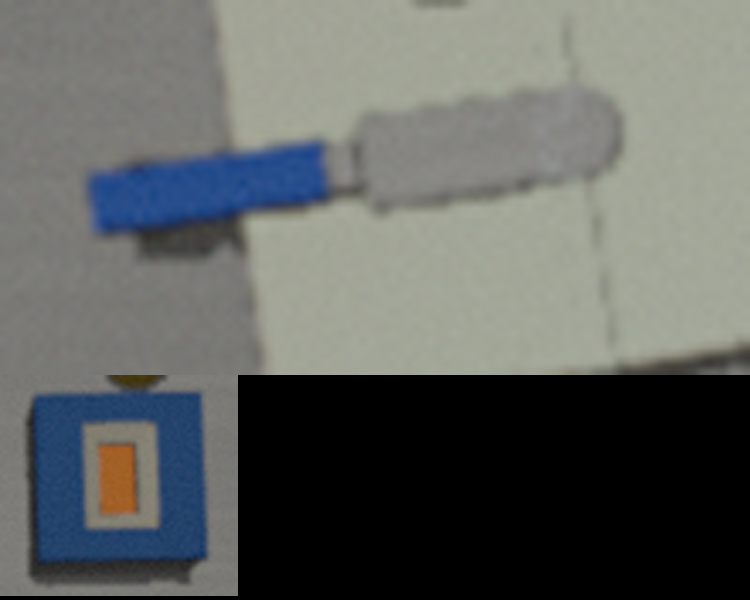

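The sanitiser at (370,175) measures 130 x 131 mm, matching the given size; the other is larger. The blue knife measures 191 mm long and is the one meant. Boss ≈ (0.499, 0.323), slot ≈ (0.5645, -0.195) with its wide way along world x. I'll move over the knife by an arc that keeps clear of the base.

send_rows([
  {"delta_pos": [3.2, 4.0, 0.3], "yaw": 0.07},
  {"delta_pos": [3.2, 4.0, 0.3], "yaw": 0.07},
  {"delta_pos": [3.2, 4.0, 0.3], "yaw": 0.07},
  {"delta_pos": [3.2, 4.0, 0.3], "yaw": 0.07},
  {"delta_pos": [3.2, 4.0, 0.3], "yaw": 0.07},
  {"delta_pos": [3.2, 4.0, 0], "yaw": 0.07},
  {"delta_pos": [3.2, 4.5, 0], "yaw": 0.07},
  {"delta_pos": [3.2, 4.5, 0], "yaw": 0.07},
  {"delta_pos": [3.2, 4.5, 0], "yaw": 0.07},
  {"delta_pos": [2.0, 5.0, 0], "yaw": 0.07},
], grip=-1, force=100)

```text
t: 1.35
tcp_pos: [0.5435, -0.1445, 0.2417]
tool_rot: [0.855, 0.519, -0.001, -0.002]
force: [0.6, -0.0, -0.3]
finger_gap: 0.998
```

send_rows([
  {"delta_pos": [0.0, 5.0, 0], "yaw": 0.065},
  {"delta_pos": [0, 5.0, 0], "yaw": 0.065},
  {"delta_pos": [0, 5.0, 0], "yaw": 0.065},
  {"delta_pos": [-0.5, 5.0, 0], "yaw": 0.065},
  {"delta_pos": [-0.5, 5.0, 0], "yaw": 0.065},
  {"delta_pos": [-0.5, 5.0, 0], "yaw": 0.065},
  {"delta_pos": [-0.5, 5.0, 0], "yaw": 0.065},
  {"delta_pos": [-0.7, 5.0, 0], "yaw": 0.065},
  {"delta_pos": [-0.7, 4.0, 0], "yaw": 0.065},
  {"delta_pos": [-0.7, 3.0, 0], "yaw": 0.065},
])

```text
t: 2.6
tcp_pos: [0.4993, 0.3427, 0.2375]
tool_rot: [0.635, 0.773, -0.004, -0.003]
force: [-0.0, 0.8, 0.2]
finger_gap: 1.0
```

send_rows([
  {"delta_pos": [0, 0, 0], "yaw": 0},
])

```text
t: 2.72
tcp_pos: [0.4981, 0.3447, 0.2369]
tool_rot: [0.633, 0.774, -0.004, -0.004]
force: [-0.6, -0.4, 0.3]
finger_gap: 1.001
```

```bash
cat > st.py <<'E'
from h import *
s=manip.sense(); q=s['tool_rot']
print('t',round(s['t'],2),'tcp',s['tcp_pos'].round(4),'jawdeg',round(np.degrees(2*np.arctan2(q[1],q[0]))-90,2),'gap',round(s['finger_gap'],4),'F',s['force'].round(2),'M',s['ft_torque'].round(3),'q',s['q'].round(2))
E
python3 st.py
```

```text
t 2.73 tcp [0.4981 0.3447 0.2369] jawdeg 11.42 gap 1.0005 F [-0.61 -0.41  0.31] M [-0.024  0.013  0.02 ] q [0.42 0.5  1.47 0.   1.18 0.22]
```

send_rows([
  {"delta_pos": [0.1, -1.1, -2.5], "yaw": -0.02},
  {"delta_pos": [0.05, -1.0, -4.0], "yaw": -0.015},
  {"delta_pos": [0, 0, -4.0], "yaw": 0},
  {"delta_pos": [0, 0, -2.5], "yaw": 0},
  {"delta_pos": [0, 0, 0], "yaw": 0},
])

```text
t: 3.35
tcp_pos: [0.5003, 0.3187, 0.1034]
tool_rot: [0.649, 0.761, -0.005, -0.003]
force: [-0.2, -0.1, 0.3]
finger_gap: 1.001
```

```bash
python3 st.py; python3 - <<'E'
from h import *
a=snap('scene','sc1'); b=snap('top','top1')
p=manip.sense()['tcp_pos']
for c,i in(('scene',a),('top',b)): print(c,proj(c,p),proj(c,[.499,.323,.047]))
A=cv2.resize(a[150:270,400:530],(650,600),interpolation=cv2.INTER_CUBIC)
cv2.imwrite('pics/c2.png',A)
E
```

```text
t 3.35 tcp [0.5003 0.3187 0.1034] jawdeg 9.07 gap 1.0013 F [-0.16 -0.08  0.3 ] M [-0.024 -0.008  0.026] q [0.38 0.66 1.61 0.   0.88 0.22]
scene [480.04783389 215.81050719] [474.26489152 233.24284867]
top [170.25946108 192.32401936] [174.90123598 196.45570603]
```

View pics/c2.png

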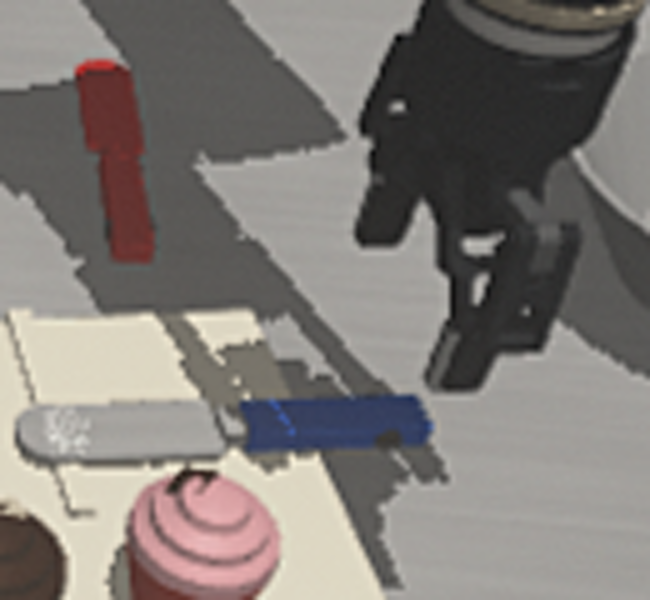

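The crop shows the near boss at (388,438), which is full-picture (477.6,237.6). The open fingers stand above and behind it. I'll check this against the boss estimate.

```bash
python3 - <<'E'
from h import *
print(proj('scene',[.4993+.0128,.323+.0021,.047]), ray('scene',477.6,237.6,.047))
E
```

```text
[476.21339165 237.46903976] [0.51210921 0.32816292 0.047     ]
```

send_rows([
  {"delta_pos": [-0.05, 0.5, -2.0], "yaw": 0},
  {"delta_pos": [0, 0, -2.0], "yaw": 0},
  {"delta_pos": [0, 0, -2.0], "yaw": 0},
  {"delta_pos": [0, 0, 0], "yaw": 0},
  {"delta_pos": [0, 0, 0], "yaw": 0},
])

```text
t: 4.08
tcp_pos: [0.5049, 0.3271, 0.0468]
tool_rot: [0.649, 0.761, 0.002, 0.001]
force: [-0.7, -0.8, -0.1]
finger_gap: 0.998
```

```bash
python3 st.py
```

```text
t 4.08 tcp [0.5049 0.3271 0.0468] jawdeg 9.09 gap 0.9978 F [-0.69 -0.81 -0.14] M [-0.014 -0.014 -0.006] q [0.39 0.75 1.63 0.   0.76 0.23]
```

send_rows([
  {"delta_pos": [-0.55, -0.25, -1.0], "yaw": 0},
  {"delta_pos": [0, 0, -0.9], "yaw": 0},
  {"delta_pos": [0, 0, 0], "yaw": 0},
])

```text
t: 4.45
tcp_pos: [0.4997, 0.3248, 0.0282]
tool_rot: [0.649, 0.761, 0.003, 0.001]
force: [0.4, -0.3, 0.8]
finger_gap: 1.006
```

```bash
python3 st.py
```

```text
t 4.45 tcp [0.4997 0.3248 0.0282] jawdeg 9.1 gap 1.0065 F [ 0.4  -0.31  0.76] M [-0.019 -0.012 -0.008] q [0.39 0.77 1.65 0.   0.71 0.23]
```

Now at the grasp pose, I'll close.

send_rows([
  {"delta_pos": [0, 0, 0]},
  {"delta_pos": [0, 0, 0]},
  {"delta_pos": [0, 0, 0]},
  {"delta_pos": [0, 0, 0]},
  {"delta_pos": [0, 0, 0]},
  {"delta_pos": [0, 0, 0]},
  {"delta_pos": [0, 0, 0]},
  {"delta_pos": [0, 0, 0]},
], grip=1, force=80)

```text
validation failed for argument at $.co...
```

```bash
python3 st.py; python3 - <<'E'
from h import *
a=snap('scene','sc2')
A=cv2.resize(a[150:270,400:530],(650,600),interpolation=cv2.INTER_CUBIC)
cv2.imwrite('pics/c3.png',A)
E
```

```text
t 4.45 tcp [0.4997 0.3248 0.0282] jawdeg 9.1 gap 1.0065 F [ 0.4  -0.31  0.76] M [-0.019 -0.012 -0.008] q [0.39 0.77 1.65 0.   0.71 0.23]
```

View pics/c3.png

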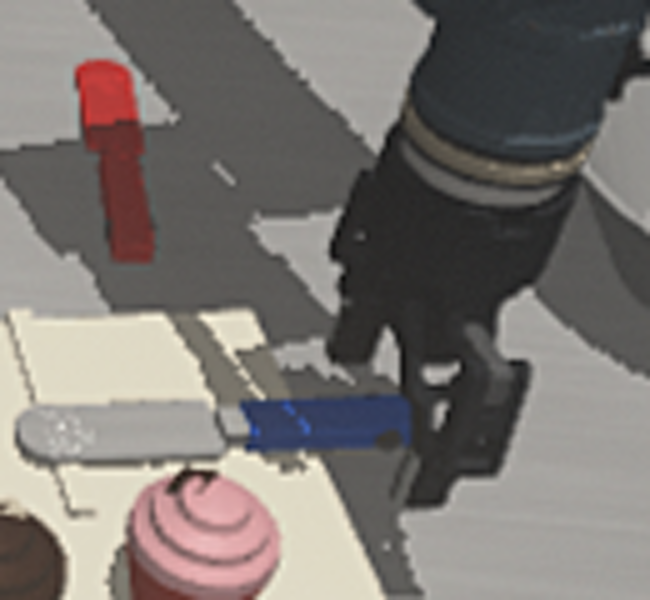

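The view shows the open near finger with its tip at crop (428,505), beside the boss at (388,438). The call was refused for a missing yaw, so nothing moved. I'll check the finger's alignment along the knife by projection.

```bash
python3 - <<'E'
from h import *
j=np.array([.987,.158,0])
for off in(.0425,.05,.057):
  for z in(.028,.041): print(off,z,((proj('scene',np.array([.4997,.3248,z])+off*j)-[400,150])*5).round(0))
print(((proj('scene',np.array([.4997,.3248,.047])+.013*j)-[400,150])*5).round(0))
E
```

```text
0.0425 0.028 [396. 515.]
0.0425 0.041 [404. 496.]
0.05 0.028 [402. 528.]
0.05 0.041 [410. 509.]
0.057 0.028 [407. 540.]
0.057 0.041 [416. 521.]
[385. 438.]
```

send_rows([
  {"delta_pos": [0, 0, 0], "yaw": 0},
  {"delta_pos": [0, 0, 0], "yaw": 0},
  {"delta_pos": [0, 0, 0], "yaw": 0},
  {"delta_pos": [0, 0, 0], "yaw": 0},
  {"delta_pos": [0, 0, 0], "yaw": 0},
  {"delta_pos": [0, 0, 0], "yaw": 0},
], grip=0.2, force=80)

```text
t: 5.25
tcp_pos: [0.5007, 0.3252, 0.0292]
tool_rot: [0.649, 0.761, 0.004, 0.002]
force: [-0.3, 0.7, 0.2]
finger_gap: 0.398
```

```bash
python3 st.py; python3 - <<'E'
from h import *
a=snap('scene','sc3')
A=cv2.resize(a[210:270,440:505],(780,720),interpolation=cv2.INTER_CUBIC)[:600]
A=cv2.convertScaleAbs(A,alpha=1.6,beta=20)
s=manip.sense();p=s['tcp_pos']; j=np.array([.987,.158,0]); d=np.array([-.158,.987,0])
px=lambda P:tuple(((proj('scene',P)-[440,210])*12).round().astype(int).tolist())
for z in(.0,.02,.04):
  for e in(-.011,.011):
    P=p+j*(s['finger_gap']*.0425)+d*e; P[2]+=z; cv2.circle(A,px(P),4,(0,255,255),-1)
cv2.circle(A,px(np.array([.4993,.3245,.047])+j*.013),4,(0,0,255),-1)
cv2.imwrite('pics/c4.png',A)
E
```

```text
t 5.25 tcp [0.5007 0.3252 0.0292] jawdeg 9.09 gap 0.3978 F [-0.26  0.74  0.24] M [-0.055  0.018 -0.008] q [0.39 0.77 1.65 0.   0.71 0.23]
```

View pics/c4.png

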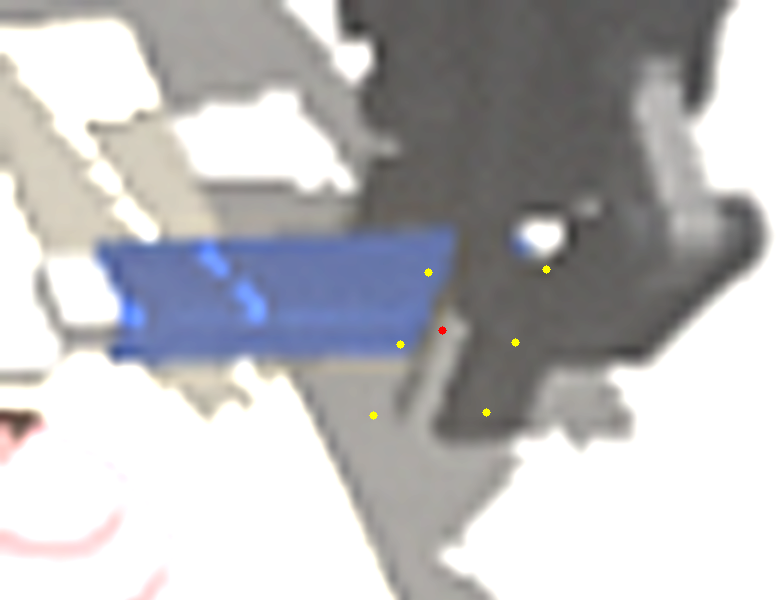

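The pad's inner edge sits about 4 to 5 mm too far towards the butt relative to the boss (red dot at (442,331)). I'll shift 4.5 mm towards the blade, then close.

send_rows([
  {"delta_pos": [0, -0.45, -0.15], "yaw": 0},
  {"delta_pos": [0, 0, 0], "yaw": 0},
])

```text
t: 5.55
tcp_pos: [0.5005, 0.3203, 0.0275]
tool_rot: [0.649, 0.761, 0.004, 0.002]
force: [-0.5, -0.1, -0.5]
finger_gap: 0.399
```

send_rows([
  {"delta_pos": [0, 0, 0], "yaw": 0},
  {"delta_pos": [0, 0, 0], "yaw": 0},
  {"delta_pos": [0, 0, 0], "yaw": 0},
  {"delta_pos": [0, 0, 0], "yaw": 0},
  {"delta_pos": [0, 0, 0], "yaw": 0},
  {"delta_pos": [0, 0, 0], "yaw": 0},
], grip=1, force=100)

```text
t: 6.3
tcp_pos: [0.5007, 0.3204, 0.028]
tool_rot: [0.649, 0.761, 0.004, 0.002]
force: [0.8, 0.3, 1.6]
finger_gap: 0.267
```

```bash
python3 st.py
```

```text
t 6.3 tcp [0.5007 0.3204 0.028 ] jawdeg 9.08 gap 0.2666 F [0.77 0.26 1.6 ] M [-0.096  0.069 -0.015] q [0.38 0.77 1.65 0.   0.71 0.22]
```

send_rows([
  {"delta_pos": [0, 0, 1.0], "yaw": 0},
  {"delta_pos": [0, 0, 2.0], "yaw": 0},
  {"delta_pos": [0, 0, 2.0], "yaw": 0},
  {"delta_pos": [0, 0, 3.0], "yaw": 0},
  {"delta_pos": [0, 0, 3.0], "yaw": 0},
  {"delta_pos": [0, 0, 2.0], "yaw": 0},
  {"delta_pos": [0, 0, 0], "yaw": 0},
])

```text
t: 7.18
tcp_pos: [0.4987, 0.3202, 0.1626]
tool_rot: [0.649, 0.761, 0.004, 0.001]
force: [-0.4, -0.5, -1.5]
finger_gap: 0.271
```

```bash
python3 st.py; python3 - <<'E'
from h import *
a=snap('scene','sc4')
A=cv2.resize(a[130:270,380:540],(685,600),interpolation=cv2.INTER_CUBIC)
cv2.imwrite('pics/c5.png',A)
E
```

```text
t 7.17 tcp [0.4987 0.3202 0.1626] jawdeg 9.05 gap 0.271 F [-0.36 -0.51 -1.48] M [ 0.097  0.09  -0.005] q [0.38 0.57 1.59 0.   0.98 0.22]
```

View pics/c5.png

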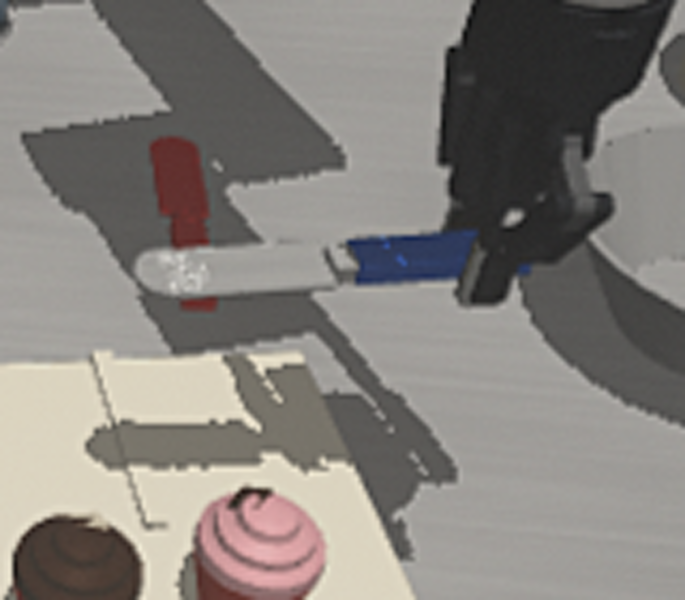

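The knife (tip (135,265), handle at (470,255)) is held level and clear of the tray. Next I raise it to give swing room, with the boss at about 0.33.

send_rows([
  {"delta_pos": [0, 0, 2.0], "yaw": 0},
  {"delta_pos": [0, 0, 3.0], "yaw": 0},
  {"delta_pos": [0, 0, 3.0], "yaw": 0},
  {"delta_pos": [0, 0, 3.0], "yaw": 0},
  {"delta_pos": [0, 0, 2.0], "yaw": 0},
  {"delta_pos": [0, 0, 1.0], "yaw": 0},
  {"delta_pos": [0, 0, 0], "yaw": 0},
  {"delta_pos": [0, 0, 0], "yaw": 0},
])

```text
t: 8.22
tcp_pos: [0.4907, 0.317, 0.2929]
tool_rot: [0.649, 0.76, -0.008, -0.006]
force: [-0.4, 0.5, -1.9]
finger_gap: 0.267
```

```bash
python3 st.py
```

```text
t 8.22 tcp [0.4907 0.317  0.2929] jawdeg 9.0 gap 0.2669 F [-0.4   0.47 -1.86] M [ 0.128 -0.012 -0.041] q [0.38 0.42 1.45 0.   1.3  0.22]
```

send_rows([
  {"delta_pos": [0, 0, 0], "yaw": 0},
  {"delta_pos": [0, 0, 0], "yaw": 0},
  {"delta_pos": [0, 0, 0], "yaw": 0},
  {"delta_pos": [0, 0, 0], "yaw": 0},
], force=20)

```text
t: 8.72
tcp_pos: [0.4898, 0.3166, 0.2903]
tool_rot: [0.649, 0.76, -0.01, -0.007]
force: [-0.2, 0.2, -1.3]
finger_gap: 0.273
```

```bash
python3 st.py
```

```text
t 8.72 tcp [0.4898 0.3166 0.2903] jawdeg 9.0 gap 0.2728 F [-0.24  0.18 -1.27] M [ 0.135 -0.034  0.026] q [0.38 0.42 1.45 0.   1.3  0.22]
```

send_rows([
  {"delta_pos": [0, 0, 0], "yaw": 0},
  {"delta_pos": [0, 0, 0], "yaw": 0},
  {"delta_pos": [0, 0, 0], "yaw": 0},
], grip=0.52)

```text
t: 9.1
tcp_pos: [0.4899, 0.3166, 0.2905]
tool_rot: [0.649, 0.76, -0.01, -0.007]
force: [0.4, 0.1, -1.8]
finger_gap: 0.27
```

```bash
python3 st.py
```

```text
t 9.1 tcp [0.4899 0.3166 0.2905] jawdeg 9.0 gap 0.27 F [ 0.4   0.11 -1.78] M [ 0.12  -0.02   0.022] q [0.38 0.42 1.45 0.   1.3  0.22]
```

send_rows([
  {"delta_pos": [0, 0, 0], "yaw": 0},
  {"delta_pos": [0, 0, 0], "yaw": 0},
  {"delta_pos": [0, 0, 0], "yaw": 0},
], grip=0.49)

```text
t: 9.48
tcp_pos: [0.4899, 0.3167, 0.2906]
tool_rot: [0.649, 0.76, -0.01, -0.007]
force: [0.5, -0.1, -1.9]
finger_gap: 0.271
```

```bash
python3 st.py
```

```text
t 9.47 tcp [0.4899 0.3167 0.2906] jawdeg 9.0 gap 0.271 F [ 0.54 -0.06 -1.94] M [ 0.114 -0.009  0.017] q [0.38 0.42 1.45 0.   1.3  0.22]
```

send_rows([
  {"delta_pos": [0, 0, 0], "yaw": 0},
  {"delta_pos": [0, 0, 0], "yaw": 0},
  {"delta_pos": [0, 0, 0], "yaw": 0},
], grip=0.475)

```text
t: 9.85
tcp_pos: [0.4899, 0.3167, 0.2906]
tool_rot: [0.649, 0.76, -0.01, -0.007]
force: [-0.2, -0.8, -1.1]
finger_gap: 0.272
```

```bash
python3 st.py
```

```text
t 9.85 tcp [0.4899 0.3167 0.2906] jawdeg 9.0 gap 0.2725 F [-0.24 -0.78 -1.12] M [ 0.076 -0.022  0.004] q [0.38 0.42 1.45 0.   1.3  0.22]
```

send_rows([
  {"delta_pos": [0, 0, 0], "yaw": 0},
  {"delta_pos": [0, 0, 0], "yaw": 0},
  {"delta_pos": [0, 0, 0], "yaw": 0},
], grip=0.465)

```text
t: 10.22
tcp_pos: [0.4899, 0.3166, 0.2906]
tool_rot: [0.649, 0.76, -0.01, -0.007]
force: [-0.4, 0.1, -1.7]
finger_gap: 0.273
```

```bash
python3 st.py
```

```text
t 10.22 tcp [0.4899 0.3166 0.2906] jawdeg 9.0 gap 0.2726 F [-0.41  0.12 -1.69] M [ 0.088 -0.004  0.003] q [0.38 0.42 1.45 0.   1.3  0.22]
```

```bash
cat >> st.py <<'E'
a=snap('scene','last'); u,v=proj('scene',s['tcp_pos']+[0,0,.019]).astype(int)
y0,x0=max(v-60,0),max(u-90,0); hs=cv2.cvtColor(a[y0:v+130,x0:u+60],cv2.COLOR_BGR2HSV)
m=cv2.inRange(hs,(105,110,40),(125,255,255)); n,l,st,_=cv2.connectedComponentsWithStats(m)
k=1+np.argmax(st[1:,4]); P=np.argwhere(l==k)[:,::-1].astype(np.float32)
vx,vy,_,_=cv2.fitLine(P,cv2.DIST_L2,0,.01,.01).ravel(); print('handle px',(P.mean(0)+[x0,y0]).round(1),len(P),'angle',round(float(np.degrees(np.arctan2(vy,vx))),1),'grasp px',u,v)
E
python3 st.py
```

```text
t 10.22 tcp [0.4899 0.3166 0.2906] jawdeg 9.0 gap 0.2726 F [-0.41  0.12 -1.69] M [ 0.088 -0.004  0.003] q [0.38 0.42 1.45 0.   1.3  0.22]
handle px [491.8 133.7] 311 angle -5.8 grasp px 507 132
```

send_rows([
  {"delta_pos": [0, 0, 0], "yaw": 0},
  {"delta_pos": [0, 0, 0], "yaw": 0},
  {"delta_pos": [0, 0, 0], "yaw": 0},
], grip=0.46)

```text
t: 10.65
tcp_pos: [0.4899, 0.3167, 0.2906]
tool_rot: [0.649, 0.76, -0.01, -0.007]
force: [-0.1, 0.0, -1.1]
finger_gap: 0.272
```

```bash
python3 st.py
```

```text
t 10.65 tcp [0.4899 0.3167 0.2906] jawdeg 9.0 gap 0.2716 F [-0.15  0.04 -1.09] M [ 0.09   0.01  -0.004] q [0.38 0.42 1.45 0.   1.3  0.22]
handle px [491.8 133.7] 313 angle -5.5 grasp px 507 132
```

send_rows([
  {"delta_pos": [0, 0, 0], "yaw": 0},
  {"delta_pos": [0, 0, 0], "yaw": 0},
], grip=0.453)

```text
t: 10.95
tcp_pos: [0.4899, 0.3167, 0.2906]
tool_rot: [0.649, 0.76, -0.01, -0.007]
force: [-0.8, 0.1, -2.3]
finger_gap: 0.275
```

```bash
python3 st.py
```

```text
t 10.95 tcp [0.4899 0.3167 0.2906] jawdeg 9.0 gap 0.2745 F [-0.78  0.12 -2.27] M [ 0.114 -0.003  0.035] q [0.38 0.42 1.45 0.   1.3  0.22]
handle px [491.9 133.7] 313 angle -5.6 grasp px 507 132
```

send_rows([
  {"delta_pos": [0, 0, 0], "yaw": 0},
  {"delta_pos": [0, 0, 0], "yaw": 0},
], grip=0.447)

```text
t: 11.25
tcp_pos: [0.4899, 0.3166, 0.2906]
tool_rot: [0.649, 0.76, -0.01, -0.007]
force: [-0.7, -0.2, -1.3]
finger_gap: 0.278
```

```bash
python3 st.py
```

```text
t 11.25 tcp [0.4899 0.3166 0.2906] jawdeg 9.0 gap 0.2778 F [-0.68 -0.24 -1.35] M [ 0.151 -0.006 -0.013] q [0.38 0.42 1.45 0.   1.3  0.22]
handle px [491.9 133.7] 312 angle -5.6 grasp px 507 132
```

send_rows([
  {"delta_pos": [0, 0, 0], "yaw": 0},
  {"delta_pos": [0, 0, 0], "yaw": 0},
], grip=0.442)

```text
t: 11.55
tcp_pos: [0.4899, 0.3167, 0.2906]
tool_rot: [0.649, 0.76, -0.01, -0.007]
force: [0.4, -0.0, -1.8]
finger_gap: 0.283
```

```bash
python3 st.py
```

```text
t 11.55 tcp [0.4899 0.3167 0.2906] jawdeg 9.0 gap 0.2826 F [ 0.45 -0.03 -1.83] M [ 0.091  0.009 -0.031] q [0.38 0.42 1.45 0.   1.3  0.22]
handle px [491.9 133.7] 312 angle -5.6 grasp px 507 132
```

send_rows([
  {"delta_pos": [0, 0, 0], "yaw": 0},
  {"delta_pos": [0, 0, 0], "yaw": 0},
], grip=0.438)

```text
t: 11.85
tcp_pos: [0.4899, 0.3167, 0.2906]
tool_rot: [0.649, 0.76, -0.01, -0.007]
force: [0.9, 0.3, -1.7]
finger_gap: 0.282
```

```bash
python3 st.py
```

```text
t 11.85 tcp [0.4899 0.3167 0.2906] jawdeg 9.0 gap 0.2819 F [ 0.85  0.31 -1.65] M [ 0.151 -0.01   0.005] q [0.38 0.42 1.45 0.   1.3  0.22]
handle px [491.9 133.6] 312 angle -5.3 grasp px 507 132
```

send_rows([
  {"delta_pos": [0, 0, 0], "yaw": 0},
  {"delta_pos": [0, 0, 0], "yaw": 0},
], grip=0.434)

```text
t: 12.15
tcp_pos: [0.4898, 0.3167, 0.2906]
tool_rot: [0.649, 0.76, -0.01, -0.007]
force: [0.1, -0.1, -1.1]
finger_gap: 0.287
```

```bash
python3 st.py
```

```text
t 12.15 tcp [0.4898 0.3167 0.2906] jawdeg 9.0 gap 0.2867 F [ 0.06 -0.13 -1.12] M [0.148 0.029 0.009] q [0.38 0.42 1.45 0.   1.3  0.22]
handle px [492.  133.6] 313 angle -5.2 grasp px 507 132
```

send_rows([
  {"delta_pos": [0, 0, 0], "yaw": 0},
  {"delta_pos": [0, 0, 0], "yaw": 0},
], grip=0.43)

```text
t: 12.45
tcp_pos: [0.4899, 0.3167, 0.2906]
tool_rot: [0.649, 0.76, -0.01, -0.007]
force: [0.1, -0.0, -1.0]
finger_gap: 0.29
```

```bash
python3 st.py
```

```text
t 12.45 tcp [0.4899 0.3167 0.2906] jawdeg 9.0 gap 0.2905 F [ 0.14 -0.03 -1.03] M [0.062 0.051 0.002] q [0.38 0.42 1.45 0.   1.3  0.22]
handle px [492.  133.6] 313 angle -5.4 grasp px 507 132
```

send_rows([
  {"delta_pos": [0, 0, 0], "yaw": 0},
  {"delta_pos": [0, 0, 0], "yaw": 0},
], grip=0.424)

```text
t: 12.75
tcp_pos: [0.4899, 0.3167, 0.2906]
tool_rot: [0.649, 0.76, -0.01, -0.007]
force: [-0.2, 0.4, -2.0]
finger_gap: 0.292
```

```bash
python3 st.py
```

```text
t 12.75 tcp [0.4899 0.3167 0.2906] jawdeg 9.0 gap 0.2921 F [-0.21  0.39 -1.97] M [ 0.168 -0.023 -0.007] q [0.38 0.42 1.45 0.   1.3  0.22]
handle px [492.  133.6] 313 angle -5.4 grasp px 507 132
```

send_rows([
  {"delta_pos": [0, 0, 0], "yaw": 0},
  {"delta_pos": [0, 0, 0], "yaw": 0},
], grip=0.418)

```text
t: 13.05
tcp_pos: [0.4899, 0.3166, 0.2906]
tool_rot: [0.649, 0.76, -0.01, -0.007]
force: [-0.3, 0.4, -1.9]
finger_gap: 0.292
```

```bash
python3 st.py
```

```text
t 13.05 tcp [0.4899 0.3166 0.2906] jawdeg 9.0 gap 0.292 F [-0.34  0.44 -1.88] M [ 0.104  0.038 -0.024] q [0.38 0.42 1.45 0.   1.3  0.22]
handle px [492.  133.6] 314 angle -5.2 grasp px 507 132
```

send_rows([
  {"delta_pos": [0, 0, 0], "yaw": 0},
  {"delta_pos": [0, 0, 0], "yaw": 0},
], grip=0.412)

```text
t: 13.35
tcp_pos: [0.4899, 0.3167, 0.2906]
tool_rot: [0.649, 0.76, -0.01, -0.007]
force: [-0.4, -0.6, -1.1]
finger_gap: 0.295
```

```bash
python3 st.py
```

```text
t 13.35 tcp [0.4899 0.3167 0.2906] jawdeg 9.0 gap 0.295 F [-0.39 -0.6  -1.11] M [0.15  0.    0.027] q [0.38 0.42 1.45 0.   1.3  0.22]
handle px [492.1 133.5] 315 angle -5.4 grasp px 507 132
```

send_rows([
  {"delta_pos": [0, 0, 0], "yaw": 0},
  {"delta_pos": [0, 0, 0], "yaw": 0},
], grip=0.407)

```text
t: 13.65
tcp_pos: [0.4899, 0.3167, 0.2906]
tool_rot: [0.649, 0.76, -0.01, -0.007]
force: [0.0, -0.1, -1.8]
finger_gap: 0.298
```

```bash
python3 st.py
```

```text
t 13.65 tcp [0.4899 0.3167 0.2906] jawdeg 9.0 gap 0.2978 F [ 0.04 -0.06 -1.76] M [0.122 0.026 0.032] q [0.38 0.42 1.45 0.   1.3  0.22]
handle px [492.1 133.5] 314 angle -5.4 grasp px 507 132
```

send_rows([
  {"delta_pos": [0, 0, 0], "yaw": 0},
  {"delta_pos": [0, 0, 0], "yaw": 0},
], grip=0.403)

```text
t: 13.95
tcp_pos: [0.49, 0.3166, 0.2907]
tool_rot: [0.649, 0.76, -0.01, -0.007]
force: [-0.0, -0.4, -1.5]
finger_gap: 0.298
```

```bash
python3 st.py
```

```text
t 13.95 tcp [0.49   0.3166 0.2907] jawdeg 9.0 gap 0.2982 F [-0.04 -0.43 -1.46] M [ 0.094 -0.008  0.043] q [0.38 0.42 1.45 0.   1.3  0.22]
handle px [491.5 142.4] 345 angle -32.1 grasp px 507 132
```

send_rows([
  {"delta_pos": [0, 0, 0], "yaw": 0},
  {"delta_pos": [0, 0, 0], "yaw": 0},
], grip=0.399)

```text
t: 14.25
tcp_pos: [0.4898, 0.3167, 0.2906]
tool_rot: [0.649, 0.76, -0.01, -0.007]
force: [0.2, 0.1, -0.6]
finger_gap: 0.3
```

```bash
python3 st.py
```

```text
t 14.25 tcp [0.4898 0.3167 0.2906] jawdeg 9.0 gap 0.3002 F [ 0.17  0.06 -0.57] M [0.084 0.039 0.012] q [0.38 0.42 1.45 0.   1.3  0.22]
handle px [563.4  97.3] 105 angle -89.7 grasp px 507 132
```

send_rows([
  {"delta_pos": [0, 0, 0], "yaw": 0},
  {"delta_pos": [0, 0, 0], "yaw": 0},
  {"delta_pos": [0, 0, 0], "yaw": 0},
  {"delta_pos": [0, 0, 0], "yaw": 0},
])

```text
t: 14.8
tcp_pos: [0.4899, 0.3165, 0.2906]
tool_rot: [0.649, 0.76, -0.01, -0.007]
force: [-0.2, -0.1, -1.3]
finger_gap: 0.299
```

```bash
cp pics/last.png pics/sw1.png; python3 st.py; python3 - <<'E'
import cv2,numpy as np
f=lambda n:cv2.resize(cv2.imread(f'pics/{n}.png')[90:240,430:560],(390,450),interpolation=cv2.INTER_CUBIC)
cv2.imwrite('pics/c6.png',np.hstack([f('sw1'),f('last')]))
E
```

```text
t 14.8 tcp [0.4899 0.3165 0.2906] jawdeg 9.01 gap 0.2991 F [-0.22 -0.1  -1.28] M [ 0.021 -0.043 -0.028] q [0.38 0.42 1.45 0.   1.3  0.22]
handle px [563.4  97.3] 104 angle -89.4 grasp px 507 132
```

View pics/c6.png

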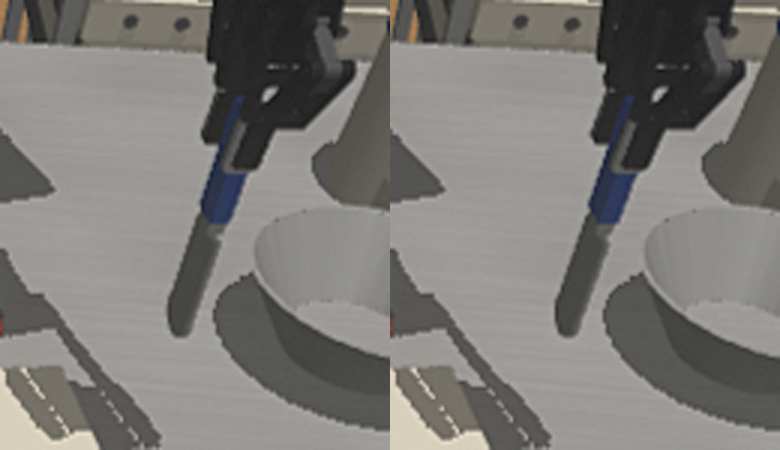

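The knife is down and unmoving between the two frames, with the tip at full-picture (489.2,201). I'll compute how far it is from vertical.

```bash
python3 - <<'E'
from h import *
j=np.array([.987,.156,0]); d=np.array([-.156,.987,0])
# use tool z tilt-free; boss; candidate angles
for off in(0.,-.004):
  b=np.array([.4899,.3166,.3096])+d*off
  for a in(-15,-5,0,5,10,15,20):
    r=np.radians(a); print(off,a,((proj('scene',b+.17*(-np.cos(r)*np.array([0,0,1])-np.sin(r)*d))-[430,90])*3).round(0))
  print(((proj('scene',b)-[430,90])*3).round(0))
E
```

```text
0.0 -15 [218. 325.]
0.0 -5 [176. 331.]
0.0 0 [155. 332.]
0.0 5 [135. 332.]
0.0 10 [116. 330.]
0.0 15 [ 97. 327.]
0.0 20 [ 79. 323.]
[232. 128.]
-0.004 -15 [213. 325.]
-0.004 -5 [171. 331.]
-0.004 0 [150. 332.]
-0.004 5 [130. 332.]
-0.004 10 [110. 330.]
-0.004 15 [ 91. 327.]
-0.004 20 [ 73. 323.]
[225. 128.]
```

send_rows([
  {"delta_pos": [0, 0, 0], "yaw": 0},
  {"delta_pos": [0, 0, 0], "yaw": 0},
  {"delta_pos": [0, 0, 0], "yaw": 0},
], grip=0.396)

```text
t: 15.22
tcp_pos: [0.4899, 0.3164, 0.2906]
tool_rot: [0.649, 0.76, -0.01, -0.007]
force: [-0.2, -0.5, -1.4]
finger_gap: 0.297
```

```bash
cat > tip.py <<'E'
# compare old/new pictures around the knife: knife axis line fit from darker-than-table blade below the gripper
from h import *
import sys
def axis(f):
    a=cv2.imread('pics/'+f+'.png')[160:205,470:515]; g=cv2.cvtColor(a,cv2.COLOR_BGR2GRAY)
    m=(g<100).astype(np.uint8); n,l,s,c=cv2.connectedComponentsWithStats(m)
    k=l[25,:]; k=k[k>0]; k=np.bincount(k).argmax(); P=np.argwhere(l==k)[:,::-1].astype(np.float32)
    vx,vy,x,y=cv2.fitLine(P,cv2.DIST_L2,0,.01,.01).ravel(); return f,len(P),P[:,1].max()+160,round(float(vx/vy),3)
for f in sys.argv[1:]: print(axis(f))
E
cp pics/last.png pics/sw2.png; python3 st.py|head -1; python3 tip.py sw1 sw2 last
```

```text
t 15.22 tcp [0.4899 0.3164 0.2906] jawdeg 9.01 gap 0.2966 F [-0.16 -0.45 -1.38] M [-0.003 -0.039 -0.031] q [0.38 0.42 1.45 0.   1.3  0.22]
('sw1', 405, np.float32(201.0), -0.343)
('sw2', 407, np.float32(201.0), -0.355)
('last', 405, np.float32(201.0), -0.351)
```

The blade's fitted slope is -0.35, against about -0.377 for true vertical, and the moment is near zero, so it hangs within a couple of degrees and is still. Clamping firmly.

send_rows([
  {"delta_pos": [0, 0, 0], "yaw": 0},
  {"delta_pos": [0, 0, 0], "yaw": 0},
  {"delta_pos": [0, 0, 0], "yaw": 0},
  {"delta_pos": [0, 0, 0], "yaw": 0},
], grip=1, force=110)

```text
t: 15.78
tcp_pos: [0.4899, 0.3165, 0.2906]
tool_rot: [0.649, 0.76, -0.01, -0.007]
force: [-1.0, 0.5, -2.0]
finger_gap: 0.271
```

send_rows([
  {"delta_pos": [0.3, -1.5, 1.0], "yaw": -0.014},
  {"delta_pos": [0.6, -3.0, 0.5], "yaw": -0.014},
  {"delta_pos": [0.6, -4.5, 0.5], "yaw": -0.014},
  {"delta_pos": [0.6, -4.5, 0], "yaw": -0.014},
  {"delta_pos": [0.6, -4.5, 0], "yaw": -0.014},
  {"delta_pos": [0.6, -4.5, 0], "yaw": -0.014},
  {"delta_pos": [0.6, -4.5, 0], "yaw": -0.014},
  {"delta_pos": [0.6, -4.5, 0], "yaw": -0.014},
  {"delta_pos": [0.6, -4.5, 0], "yaw": -0.014},
  {"delta_pos": [0.6, -4.5, 0], "yaw": -0.014},
])

```text
t: 17.02
tcp_pos: [0.5485, -0.1071, 0.3197]
tool_rot: [0.703, 0.711, -0.007, -0.001]
force: [0.3, 0.6, -2.5]
finger_gap: 0.265
```

```bash
python3 st.py|head -1
```

```text
t 17.02 tcp [ 0.5485 -0.1071  0.3197] jawdeg 0.61 gap 0.2647 F [ 0.3   0.59 -2.47] M [ 0.027 -0.027 -0.023] q [-0.39  0.35  1.48 -0.01  1.32 -0.39]
```

send_rows([
  {"delta_pos": [0.4, -3.0, -0.5], "yaw": 0.005},
  {"delta_pos": [0.4, -2.5, -1.0], "yaw": 0},
  {"delta_pos": [0.4, -1.5, -1.5], "yaw": 0},
  {"delta_pos": [0, 0, 0], "yaw": 0},
  {"delta_pos": [0, 0, 0], "yaw": 0},
])

```text
t: 17.7
tcp_pos: [0.5608, -0.1899, 0.2915]
tool_rot: [0.705, 0.709, -0.009, 0.003]
force: [0.2, 0.4, -1.6]
finger_gap: 0.272
```

```bash
python3 st.py|head -1
```

```text
t 17.7 tcp [ 0.5608 -0.1899  0.2915] jawdeg 0.27 gap 0.2719 F [ 0.2   0.37 -1.62] M [-0.036  0.016 -0.009] q [-0.51  0.42  1.44 -0.02  1.28 -0.5 ]
```

send_rows([
  {"delta_pos": [0.3, -0.4, -1.5], "yaw": 0.01},
  {"delta_pos": [0, 0, -1.0], "yaw": 0.01},
  {"delta_pos": [0, 0, 0], "yaw": 0},
  {"delta_pos": [0, 0, 0], "yaw": 0},
])

```text
t: 18.25
tcp_pos: [0.564, -0.1916, 0.265]
tool_rot: [0.696, 0.717, -0.009, 0.003]
force: [0.4, 0.5, -0.9]
finger_gap: 0.274
```

```bash
python3 st.py|head -1;  python3 - <<'E'
from h import *
p=manip.sense()['tcp_pos']; a=snap('scene','sc5'); b=snap('top','top5')
A=cv2.resize(a[150:270,195:295],(500,600),interpolation=cv2.INTER_CUBIC)
B=cv2.resize(b[145:210,335:395],(300,325),interpolation=cv2.INTER_CUBIC)
c=np.zeros((600,800,3),np.uint8); c[:,:500]=A; c[:325,500:]=B
m=lambda P,col:cv2.circle(c,tuple(((proj('scene',P)-[195,150])*5).round().astype(int).tolist()),2,col,-1)
m([.5645,-.195,.1],(0,255,0)); m([.5645,-.195,.079],(255,0,255))
m([p[0],p[1],p[2]+.019-.17],(0,255,255))
for sx in(-1,1):
  for sy in(-1,1): m([.5645+sx*.041,-.195+sy*.028,.1],(0,255,0)); m([.5645+sx*.065,-.195+sy*.065,.1],(0,0,255))
print(((proj('scene',[p[0],p[1],p[2]+.019-.17])-[195,150])*5))
cv2.imwrite('pics/c7.png',c)
E
```

```text
t 18.25 tcp [ 0.564  -0.1916  0.265 ] jawdeg 1.7 gap 0.2739 F [ 0.38  0.45 -0.93] M [ 0.015 -0.057  0.02 ] q [-0.51  0.45  1.47 -0.02  1.22 -0.53]
[262.9291686  308.87095371]
```

View pics/c7.png

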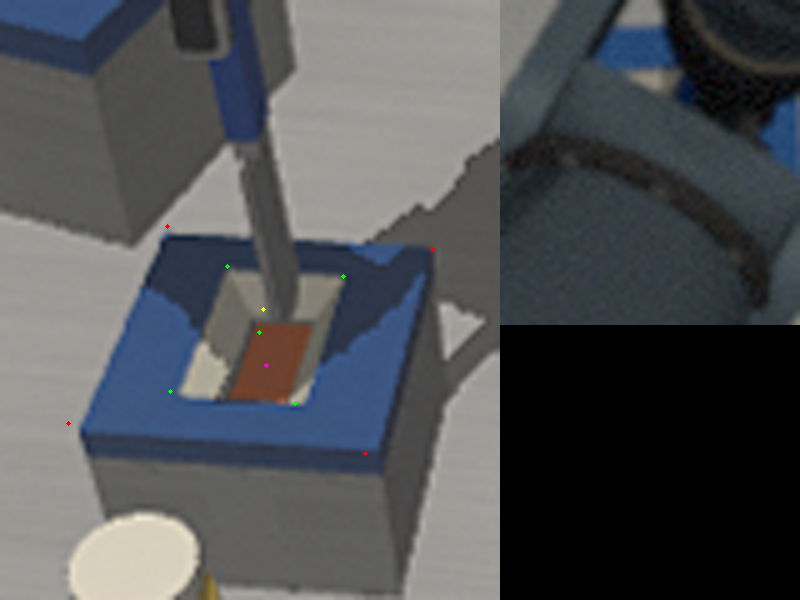

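The flap is still closed below the mouth (mouth centre about (262,337)), and the knife tip is at crop (284,319). The tip sits to the right (+y) of the predicted (263,309). I'll solve for lean and offset, and compare with the slot in the same camera to cancel bias.

```bash
python3 - <<'E'
from h import *
from scipy.optimize import least_squares as ls
P=lambda p:(proj('scene',p)-[195,150])*5
tip=np.array([284,320]); sh=np.array([250,148])
f=lambda v:np.r_[P([v[0],v[1],v[2]])-tip,P([v[0],v[1]-.105*np.sin(v[3]),v[2]+.105*np.cos(v[3])])-sh]
r=ls(f,[.564,-.19,.114,0],x_scale=[.01,.01,.01,.1]);print('tip xyz lean',r.x[:3].round(4),np.degrees(r.x[3]),r.fun.round(1))
g=lambda v:np.r_[tuple(P([v[0]+sx*.041*np.cos(v[2])-sy*.028*np.sin(v[2]),v[1]+sx*.041*np.sin(v[2])+sy*.028*np.cos(v[2]),.1])-c for sx,sy,c in((-1,-1,(222,270)),(-1,1,(344,277)),(1,1,(305,405)),(1,-1,(180,397))))]
r=ls(g,[.564,-.195,0],x_scale=[.01,.01,.1]);print('mouth',r.x.round(4),r.fun.round(1))
v=[P([.564,-.19,z]) for z in(.12,.22)];print('vertical slope',(v[0]-v[1])[0]/(v[0]-v[1])[1],(tip-sh)[0]/(tip-sh)[1])
E
```

```text
tip xyz lean [ 0.5216 -0.2006  0.0659] 0.626857206808003 [ 0.  0. -0. -0.]
mouth [ 0.5663 -0.1927  0.0621] [ 2.2  1.  -1.4 -0.7  0.8 -0.9 -1.6  0.7]
vertical slope 0.19107098929991498 0.19767441860465115
```

```bash
python3 - <<'E'
from h import *
from scipy.optimize import least_squares as ls
P=lambda p:(proj('scene',p)-[195,150])*5
tip=np.array([284,320]); sh=np.array([250,148])
for x in(.56,.564,.568):
  t=ls(lambda v:P([x,v[0],v[1]])-tip,[-.19,.11],x_scale=.01).x; s=ls(lambda v:P([x,v[0],v[1]])-sh,[-.19,.21],x_scale=.01).x
  print(x,'tip yz',t.round(4),'shoulder',s.round(4),'len',np.hypot(*(t-s)).round(4),'lean',np.degrees(np.arctan2(t[0]-s[0],s[1]-t[1])).round(1))
E
```

```text
0.56 tip yz [-0.1843  0.1043] shoulder [-0.1854  0.2027] len 0.0984 lean 0.6
0.564 tip yz [-0.1826  0.1083] shoulder [-0.1837  0.206 ] len 0.0977 lean 0.6
0.568 tip yz [-0.1809  0.1123] shoulder [-0.182   0.2093] len 0.097 lean 0.6
```

The knife hangs within 1° of vertical and sits about 10 mm to +y of the slot centre in the same camera. I'll shift -10 mm in y and +2 mm in x, then start down.

send_rows([
  {"delta_pos": [0.2, -1.0, 0], "yaw": 0.0},
  {"delta_pos": [0, 0, 0], "yaw": 0.0},
  {"delta_pos": [0, 0, 0], "yaw": 0},
])

```text
t: 18.77
tcp_pos: [0.5666, -0.2031, 0.266]
tool_rot: [0.697, 0.717, -0.009, 0.004]
force: [0.5, 0.5, -1.1]
finger_gap: 0.265
```

```bash
python3 st.py|head -1;  python3 - <<'E'
from h import *
a=snap('scene','sc6')
cv2.imwrite('pics/c8.png',cv2.resize(a[150:250,195:295],(600,600),interpolation=cv2.INTER_CUBIC))
E
```

```text
t 18.77 tcp [ 0.5666 -0.2031  0.266 ] jawdeg 1.66 gap 0.2648 F [ 0.53  0.47 -1.08] M [-0.004  0.01  -0.061] q [-0.52  0.46  1.45 -0.02  1.23 -0.54]
```

View pics/c8.png

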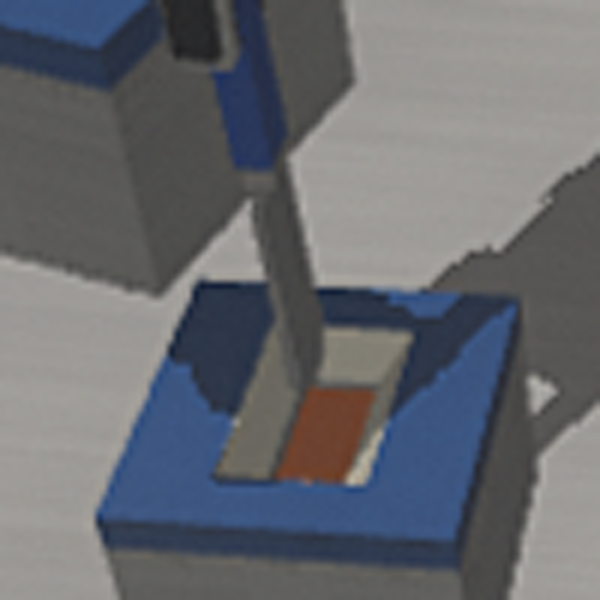

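The tip at (307,383) projects straight down to about (319,448), the middle of the orange flap (about 287 to 357 at that row). Descending in small steps.

send_rows([
  {"delta_pos": [0, 0, -0.8], "yaw": 0},
  {"delta_pos": [0, 0, -0.8], "yaw": 0},
  {"delta_pos": [0, 0, -0.8], "yaw": 0},
  {"delta_pos": [0, 0, 0], "yaw": 0},
])

```text
t: 19.38
tcp_pos: [0.566, -0.2024, 0.2396]
tool_rot: [0.697, 0.717, -0.009, 0.004]
force: [0.1, 0.4, -1.4]
finger_gap: 0.269
```

send_rows([
  {"delta_pos": [0, 0, -0.6], "yaw": 0},
  {"delta_pos": [0, 0, -0.6], "yaw": 0},
  {"delta_pos": [0, 0, 0], "yaw": 0},
])

```text
t: 19.75
tcp_pos: [0.5668, -0.203, 0.2281]
tool_rot: [0.696, 0.717, -0.009, 0.005]
force: [-0.1, -1.1, -0.6]
finger_gap: 0.269
```

```bash
python3 st.py|head -1
```

```text
t 19.75 tcp [ 0.5668 -0.203   0.2281] jawdeg 1.7 gap 0.269 F [-0.09 -1.1  -0.64] M [-0.008  0.    -0.003] q [-0.52  0.5   1.5  -0.02  1.14 -0.54]
```

send_rows([
  {"delta_pos": [0, 0, -0.7], "yaw": 0},
  {"delta_pos": [0, 0, -0.7], "yaw": 0},
  {"delta_pos": [0, 0, -0.7], "yaw": 0},
])

```text
t: 20.18
tcp_pos: [0.5679, -0.2041, 0.2073]
tool_rot: [0.696, 0.718, -0.009, 0.007]
force: [-0.4, -0.6, -0.4]
finger_gap: 0.27
```

```bash
python3 st.py|head -1
```

```text
t 20.18 tcp [ 0.5679 -0.2041  0.2073] jawdeg 1.71 gap 0.2705 F [-0.4  -0.58 -0.41] M [-0.283 -0.003 -0.   ] q [-0.52  0.52  1.52 -0.02  1.09 -0.54]
```

send_rows([
  {"delta_pos": [0, 0, -0.7], "yaw": 0},
  {"delta_pos": [0, 0, -0.7], "yaw": 0},
])

```text
t: 20.48
tcp_pos: [0.5671, -0.2039, 0.1906]
tool_rot: [0.696, 0.718, -0.009, 0.006]
force: [-0.4, -1.1, -1.6]
finger_gap: 0.264
```

```bash
python3 st.py|head -1
```

```text
t 20.48 tcp [ 0.5671 -0.2039  0.1906] jawdeg 1.72 gap 0.2638 F [-0.41 -1.11 -1.58] M [-0.299 -0.016  0.054] q [-0.52  0.54  1.53 -0.02  1.06 -0.54]
```

send_rows([
  {"delta_pos": [0, 0, -0.7], "yaw": 0},
  {"delta_pos": [0, 0, -0.6], "yaw": 0},
  {"delta_pos": [0, 0, 0], "yaw": 0},
])

```text
t: 20.9
tcp_pos: [0.5666, -0.2038, 0.1751]
tool_rot: [0.696, 0.718, -0.009, 0.005]
force: [-0.0, -1.1, -1.1]
finger_gap: 0.268
```

```bash
python3 st.py|head -1
```

```text
t 20.9 tcp [ 0.5666 -0.2038  0.1751] jawdeg 1.71 gap 0.2685 F [-0.03 -1.09 -1.09] M [-0.335 -0.017  0.022] q [-0.52  0.56  1.55 -0.02  1.03 -0.54]
```

send_rows([
  {"delta_pos": [0, 0, -0.5], "yaw": 0},
  {"delta_pos": [0, 0, -0.4], "yaw": 0},
  {"delta_pos": [0, 0, 0], "yaw": 0},
])

```text
t: 21.32
tcp_pos: [0.567, -0.2041, 0.1663]
tool_rot: [0.696, 0.718, -0.009, 0.006]
force: [0.1, -1.5, -2.6]
finger_gap: 0.272
```

```bash
python3 st.py|head -1
```

```text
t 21.32 tcp [ 0.567  -0.2041  0.1663] jawdeg 1.72 gap 0.2716 F [ 0.06 -1.53 -2.55] M [-0.414 -0.089 -0.001] q [-0.52  0.58  1.55 -0.02  1.   -0.54]
```

send_rows([
  {"delta_pos": [0, 0, -0.4], "yaw": 0},
  {"delta_pos": [0, 0, 0], "yaw": 0},
])

```text
t: 21.62
tcp_pos: [0.5671, -0.2042, 0.1623]
tool_rot: [0.696, 0.718, -0.009, 0.006]
force: [-0.1, -2.0, -2.2]
finger_gap: 0.272
```

```bash
python3 st.py|head -1
```

```text
t 21.62 tcp [ 0.5671 -0.2042  0.1623] jawdeg 1.72 gap 0.2719 F [-0.15 -2.   -2.17] M [-0.335 -0.004  0.053] q [-0.52  0.58  1.56 -0.03  1.   -0.54]
```

send_rows([
  {"delta_pos": [0, 0, -0.3], "yaw": 0},
  {"delta_pos": [0, 0, 0], "yaw": 0},
])

```text
t: 21.92
tcp_pos: [0.5672, -0.2043, 0.1594]
tool_rot: [0.696, 0.718, -0.009, 0.006]
force: [-0.3, -1.2, -2.3]
finger_gap: 0.27
```

```bash
python3 st.py|head -1
```

```text
t 21.93 tcp [ 0.5672 -0.2043  0.1594] jawdeg 1.72 gap 0.2696 F [-0.25 -1.2  -2.27] M [-0.33   0.003  0.024] q [-0.52  0.58  1.56 -0.03  0.99 -0.54]
```

send_rows([
  {"delta_pos": [0, 0, -0.25], "yaw": 0},
  {"delta_pos": [0, 0, 0], "yaw": 0},
])

```text
t: 22.22
tcp_pos: [0.5679, -0.2047, 0.1582]
tool_rot: [0.696, 0.718, -0.009, 0.007]
force: [-0.1, -1.1, -0.9]
finger_gap: 0.268
```

```bash
python3 st.py|head -1
```

```text
t 22.23 tcp [ 0.5679 -0.2047  0.1582] jawdeg 1.72 gap 0.2685 F [-0.12 -1.13 -0.9 ] M [-0.294  0.167  0.087] q [-0.52  0.59  1.56 -0.03  0.99 -0.54]
```

send_rows([
  {"delta_pos": [0, 0, -0.25], "yaw": 0},
  {"delta_pos": [0, 0, 0], "yaw": 0},
])

```text
t: 22.52
tcp_pos: [0.5687, -0.2053, 0.1582]
tool_rot: [0.696, 0.718, -0.009, 0.009]
force: [-0.7, -1.1, -2.3]
finger_gap: 0.267
```

```bash
python3 st.py|head -1
```

```text
t 22.52 tcp [ 0.5687 -0.2053  0.1582] jawdeg 1.74 gap 0.2668 F [-0.72 -1.15 -2.35] M [-0.254  0.145  0.086] q [-0.52  0.59  1.56 -0.03  0.98 -0.54]
```

Descent stopped at TCP z 0.158, which matches the expected floor height of 0.157, with 110 N clamped. Now releasing gently.

send_rows([
  {"delta_pos": [0, 0, 0], "yaw": 0},
  {"delta_pos": [0, 0, 0], "yaw": 0},
  {"delta_pos": [0, 0, 0], "yaw": 0},
], grip=0.38)

```text
t: 22.95
tcp_pos: [0.5684, -0.2039, 0.157]
tool_rot: [0.697, 0.717, -0.008, 0.007]
force: [-0.1, 0.1, -0.7]
finger_gap: 0.31
```

send_rows([
  {"delta_pos": [0, 0, 0], "yaw": 0},
  {"delta_pos": [0, 0, 0], "yaw": 0},
  {"delta_pos": [0, 0, 0], "yaw": 0},
  {"delta_pos": [0, 0, 0], "yaw": 0},
], grip=0.0)

```text
t: 23.45
tcp_pos: [0.5683, -0.2036, 0.1566]
tool_rot: [0.697, 0.717, -0.008, 0.007]
force: [0.0, -1.1, 0.0]
finger_gap: 0.501
```

```bash
python3 st.py|head -1;  python3 - <<'E'
from h import *
a=snap('scene','sc7')
cv2.imwrite('pics/c9.png',cv2.resize(a[110:260,180:310],(520,600),interpolation=cv2.INTER_CUBIC))
E
```

```text
t 23.45 tcp [ 0.5683 -0.2036  0.1566] jawdeg 1.69 gap 0.5008 F [ 0.02 -1.07  0.05] M [0.022 0.003 0.036] q [-0.52  0.59  1.56 -0.02  0.98 -0.54]
```

View pics/c9.png

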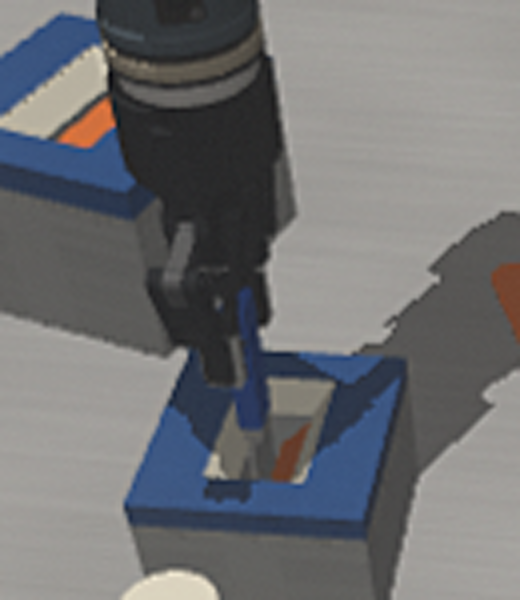

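The picture shows the knife standing in the slot, with the blade entering at (255,430). The orange flap is folded down beside it at (290,455), and the fingers are clear. Opening fully and backing straight up.

send_rows([
  {"delta_pos": [0, 0, 0], "yaw": 0},
  {"delta_pos": [0, 0, 0], "yaw": 0},
  {"delta_pos": [0, 0, 0], "yaw": 0},
  {"delta_pos": [0, 0, 1.0], "yaw": 0},
  {"delta_pos": [0, 0, 2.0], "yaw": 0},
  {"delta_pos": [0, 0, 3.0], "yaw": 0},
  {"delta_pos": [0, 0, 3.0], "yaw": 0},
  {"delta_pos": [0, 0, 3.0], "yaw": 0},
  {"delta_pos": [0, 0, 2.0], "yaw": 0},
  {"delta_pos": [0, 0, 0], "yaw": 0},
], grip=-1)

```text
t: 24.8
tcp_pos: [0.5681, -0.2035, 0.3051]
tool_rot: [0.697, 0.717, -0.008, 0.009]
force: [0.2, -0.4, 0.3]
finger_gap: 1.002
```

```bash
python3 st.py|head -1;  python3 - <<'E'
from h import *
a=snap('scene','sc8')
cv2.imwrite('pics/c10.png',cv2.resize(a[110:260,180:310],(520,600),interpolation=cv2.INTER_CUBIC))
P=lambda p:(proj('scene',p)-[180,110])*4
print(P([.5665,-.193,.196]),P([.5665,-.193,.1]))
E
```

```text
t 24.8 tcp [ 0.5681 -0.2035  0.3051] jawdeg 1.69 gap 1.0021 F [ 0.21 -0.42  0.29] M [0.012 0.008 0.05 ] q [-0.52  0.42  1.41 -0.02  1.3  -0.54]
[244.00862932 295.07051829] [270.00908888 428.13421824]
```

View pics/c10.png

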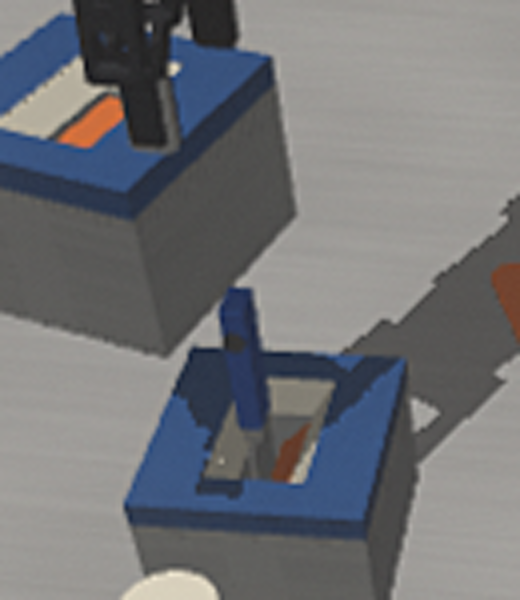

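```bash
python3 - <<'E'
from h import *
a=manip.snapshot('scene').astype(int); b=cv2.imread('pics/sc8.png').astype(int)
print('knife region change',np.abs(a-b)[180:235,225:260].mean().round(2))
c=cv2.imread('pics/sc0.png').astype(int); print('cupcakes/jar change',np.abs(a-c)[240:285,380:460].mean().round(2),np.abs(a-c)[255:295,208:242].mean().round(2))
print(manip.sign_off())
E
```

```text
knife region change 1.06
cupcakes/jar change 9.03 5.03
the job is handed in; nothing more can be done
None
```

The knife is standing blade down in the 130 mm sanitiser's slot, released, with the flap pushed open beside the blade. I handed the job in at about 25 s of the 72 s allowed; no verdict was reported.

**What I did:** I gripped the blue knife by its bosses and lifted it level. I eased the closure in small steps until the blade swung down by itself and hung still, near vertical. I then clamped at 110 N and pushed the tip through the flap until the arm stopped going down, at TCP z 0.158. That is within about 1 mm of the expected floor height. I released it and backed straight up.

**Last checks:**
- **Knife and robot:** the last picture shows the knife upright with the flap folded down. It did not move between the final two pictures, and the open gripper is well clear above it.
- **Knife lean:** I estimate a few degrees, against the 23 degrees allowed.

**What disagreed or stayed unsure:**
- **Camera offsets:** the two cameras and the arm differed by about 3 to 5 mm in y, so I aimed the knife at the slot within one camera picture. The bosses also sat about 5 mm off the middle of the pads.
- **Tip height:** the tip being on the floor rests on that stop height. The last picture put the butt up to about 4 mm high, which is within its error.
- **Downward force:** the force reading did not rise clearly when the knife reached the floor.
- **Cupcakes and jar:** the only check was a pixel comparison with the first picture, which showed some change (9 and 5 grey levels). I put that down to shadows; I did not measure their positions, but the path never came close to them.

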